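# Clear the specimen-cup jam and take out the urgent sample

### The arm

A 6-joint arm with a two-finger parallel gripper is mounted at the origin on a cart in front of the work surface, level with it; the furniture and walls round the work are solid. World frame = base frame: x ahead of the robot, y to its left, z up, the work surface at z = 0. Lengths are in m, angles in rad, forces in N, time in s.
With the tool pointing down it reaches from about 0.15 to 0.775 m from the base axis. Payload 6.1 kg.
Tool frame: the origin (TCP) lies at the very end of the fingers, on their centre line; the grasp point (between the pads) lies 19 mm behind it; x points along the fingers, y is the direction in which the jaws open and shut, and the axes are right-handed (so a half turn about x gives the same grasp; the last joint's range is limited). The gripper opens to 85 mm and grips with 20 to 120 N. Pads are 22 mm wide; open, the fingers measure 114 mm over their backs; the gripper's body (76 mm by 85 mm) begins 54 mm behind the grasp point. The pads swing forward as they close: fully open they stand 13 mm farther back than shut.
Start: joints at [1.31, 0.126, -0.04, 1.405, 0, 1.571], TCP at [0.135, 0.507, 0.207] pointing down, gripper open.
Joint ranges: [-2.72, 2.72], [-0.95, 1.95], [-1.27, 1.35], [-1.78, 2.02], [-1.46, 1.47], [-3.14, 3.14]. Speed limits (rad/s): [2.39, 2.39, 3.01, 3.14, 3.14, 3.14].

### API

Orientations are given as a rotation vector (axis times angle).
In Python, from bench import manip gives the robot as it stands. The module is installed in compiled form; this text tells all that it offers.
- The arm moves only by the shell command python3 -m inch 'ROWS' [OPENING] [FORCE]. ROWS is JSON, a list that holds one entry, the list of rows, each a list of 6 numbers: the shift along the world's x, y, z in cm, then the turn, a rotation vector about the world's x, y, z in degrees. A call has 1 to 10 rows; each row shifts and turns the commanded pose from where the row before left it; what a row does not reach is not made up. A row lasts 1/8 s, in which the tool goes at most 62.5 mm and 10.7 degrees, less where a joint would pass 70% of its speed; a pose out of reach is approached as far as the arm can. A call is refused whole if a number of a shift passes 6.25 or a number of a turn 10.7, either way. A call with a gripper value outside its range is refused whole. OPENING is the opening, from -1 (shut) to 1 (fully open), set as the call begins (- or left out, the last holds). The fingers move at their own pace and stop on an object; FORCE is the grip in N (left out, the last holds). Time passes only in rows, so rows that do not move let the fingers close. It gives the time, the measured TCP pose, the force and the opening at its end, in the units of the state.
- manip.sense(): the state, without advancing time (a new reading comes with each control period).
- manip.read_camera(name): name is "side" or "top" or "wrist"; returns the picture (400x640x3 uint8, red, green, blue); there is no depth.
- manip.calibration(name): a dict with "fov_y" (degrees; the focal length in pixels is half the picture's height over the tangent of half this angle, whatever the lens; pixels are square), "cx", "cy" (the principal point, pixels), "dist_coeffs" ([k1, k2, p1, p2, k3] as OpenCV has them; the pictures are not rectified), "R" (3x3) and "t" (3): a world point X has camera coordinates R X + t; the wrist camera has in their place "tool_from_camera" (4x4, takes a point from camera to tool coordinates, whose origin is the TCP and whose axes are the tool frame's). Camera axes: x right, y down, z forward; pixel columns grow to the right and rows downward; lengths in m; the calibration is good to about 2 mm. A picture is of the moment at which its call begins: read the wrist's pose just before it. calibration takes no time and is no camera call.
- manip.finish_job(): hands the job in, once; it reports no verdict.
The state is a dict: "clock": time; "q": joint angles; "joint_velocities": joint speeds; "tau": joint torques, N m; "position": TCP position; "tool_rot": TCP orientation; "wrist_force": force on the tool from outside, world axes, zero at the start; "wrist_torque": the same for the moment, N m; "opening": opening from 0.0 (shut) to 1.0 (fully open).
Only numpy, scipy, OpenCV 4.12 (cv2) and the standard library are available. Lean on these libraries where they do the work, as an engineer would, in place of code of your own. Each camera call takes 0.05 s, during which the arm holds its last target. There are 200 camera calls.

### The job

Three specimen cups have jammed in the gravity chute: the urgent orange-capped cup is wedged shoulder to shoulder with a blue-capped one at the throat. Without lifting either of them there, nudge the blocking blue-capped cup back up the slide until the orange one slips through the throat and slides down to the end stop, then pick the orange cup up from the stop and stand it upright in the steel tray. Leave both blue-capped cups on the slide, queued one behind the other at the stop, tip no cup over and disturb nothing else.

Things in the scene. Friction and masses are not known exactly. Their poses are not given: they have to be found in the camera images.
- chute: fixed bench-top gravity chute: polished steel slide 186 wide, 330 long, sloping 12 deg down to the chute's +y. Origin on the bench under its middle, z up, x across; slide 58 high there. Two guide rods, 8 thick, tops 26 above the slide: 152 apart uphill, closing in at 35 deg, then a single-file lane 66 wide from throat to end stop. All is open above the rods
- throat (a point): point on the slide's surface, on its centre line, where the funnel of the rods ends and the single-file lane begins. Axes lie in the slide: x across, y straight down the slope, z at right angles off it. The two wedged cups stand 49 uphill of it, 31 to either side
- stop_place (a point): centre (32 above the slide) of a cup standing in the lane against the end stop, 76 down the slope from the throat. The stop is a rubber-faced plate 60 wide, its top 45 above the slide, its face 28 further downhill. Freed cups slide down to it by themselves
- queue_place (a point): centre (32 above the slide) of the next cup, standing in the lane against the one at the stop: 62 up the slope from stop_place
- cup_orange_mid (a point): centre (32 above its base) of a screw-cap specimen cup, 64 mm tall: white body 57 in diameter up to 52, orange cap 62 in diameter above; 40 to 85 g; z along its axis to the cap. The urgent sample, one of the two wedged side by side; which side it is on varies
- cup_blue_mid (a point): centre (32 above its base) of a screw-cap specimen cup, 64 mm tall: white body 57 in diameter up to 52, blue cap 62 in diameter above; 40 to 85 g; z along its axis to the cap. The one wedged beside the orange cup
- cup_blue_2_mid (a point): centre (32 above its base) of a screw-cap specimen cup, 64 mm tall: white body 57 in diameter up to 52, blue cap 62 in diameter above; 40 to 85 g; z along its axis to the cap. The third cup, leaning from uphill in the notch between the two wedged ones
- tray: shallow steel tray, fixed, 170 (x) by 130 (y), rim 16 high, walls and floor 3 thick; origin at the centre of its underside. Room fixtures to keep clear of: tall analyser at the right (x over 0.44 m where y is below -0.33 m), microscope (x over 0.62 m, y -0.3 to -0.08 m)
- coverslips_mid (a point): middle of a small blue coverslip box, 48x64x20, lying loose behind the work
- dropper_mid (a point): middle of a brown dropper bottle with black top, 30 in diameter, 94 tall, standing loose
- marker_mid (a point): middle of a white marker pen with blue cap, 131 long, lying loose on the bench

How it is judged:
On the way, in this order (a step that is already met when the one before it is completed fails the run):
1. the blue-capped cup wedged beside the orange one is nudged back at least 10 mm up the slide (y of cup_blue_mid in the frame of throat below -0.06 m), for 0.1 s.
2. the orange-capped cup has slid through the throat and stands on the slide at the end stop, ahead of both blue ones (distance between cup_orange_mid and stop_place below 0.015 m), for 0.3 s.
At the end, for the whole second after the job is handed in: The orange-capped cup stands upright on the floor of the steel tray, inside its rim, let go; one blue-capped cup (either) stands on the slide at the end stop (centre within 15 mm of stop_place) and the other directly behind it in the lane (centre within 18 mm of queue_place) (x of cup_orange_mid in the frame of tray between -0.06 and 0.06 m and y of cup_orange_mid in the frame of tray between -0.04 and 0.04 m and height (world z) of cup_orange_mid below 0.04 m and angle between cup_orange_mid's own z axis and vertical below 0.1 rad and ((distance between cup_blue_mid and stop_place below 0.015 m and distance between cup_blue_2_mid and queue_place below 0.018 m) or (distance between cup_blue_2_mid and stop_place below 0.015 m and distance between cup_blue_mid and queue_place below 0.018 m))); the robot touches nothing.
It fails at once if a cup is tipped by more than about 35 degrees (angle between any of cup_orange_mid, cup_blue_mid, cup_blue_2_mid's own z axis and vertical above 0.6 rad).
It fails at once if a blue-capped cup is lifted more than 23 mm off the slide (z of any of cup_blue_mid, cup_blue_2_mid in the frame of throat above 0.055 m).
It fails at once if the orange-capped cup is lifted out of the jam, upstream of the throat, instead of being let through (y of cup_orange_mid in the frame of throat below 0 m and z of cup_orange_mid in the frame of throat between 0.055 and 0.12 m).
It fails at once if the coverslip box, dropper bottle or marker is moved by more than 30 mm (distance of any of coverslips_mid, dropper_mid, marker_mid from where it was at the start of the episode above 0.03 m).
It also fails if it takes over 54 s, if anything falls off the work surface, if the arm or the gripper's body presses on something with over 40 N, if the wrist force passes 120 N, or if a joint passes its speed limit or range.

## Working session

There is one attempt and no reset: what is moved stays moved. The work goes in short steps, Python scripts to look and compute and a shell command to move; the robot and the scene stay as the last step left them, time stands still between calls to the robot, and variables do not carry over. Pictures are saved under pics/ and viewed, about 8 in all and at most 12, crops included, and the job is handed in when it is done.

```bash
mkdir -p pics
cat > h.py <<'E'
import numpy as np, cv2
from bench import manip
def cam(n):
    c=manip.calibration(n); f=200/np.tan(np.radians(c["fov_y"])/2)
    K=np.array([[f,0,c["cx"]],[0,f,c["cy"]],[0,0,1]]); return c,K,np.array(c["dist_coeffs"],float)
def shot(n,name):
    im=manip.read_camera(n); cv2.imwrite(f"pics/{name}.png",im[:,:,::-1]); return im
def ray(n,uv):
    c,K,D=cam(n); R=np.array(c["R"]);t=np.array(c["t"])
    p=cv2.undistortPoints(np.array([[uv]],float),K,D)[0,0]
    return -R.T@t, R.T@np.array([p[0],p[1],1])
def atz(n,uv,z):
    o,d=ray(n,uv); return o+d*(z-o[2])/d[2]
def proj(n,X):
    c,K,D=cam(n); return cv2.projectPoints(np.array(X,float).reshape(-1,1,3),cv2.Rodrigues(np.array(c["R"],float))[0],np.array(c["t"],float),K,D)[0][:,0]
E
python3 - <<'E'
from h import *
a=shot("top","top0");b=shot("side","side0")
for n in("top","side"):
    c,K,D=cam(n);print(n,K[0,0],-np.array(c["R"]).T@c["t"],np.array(c["R"]).round(2).tolist())
s=manip.sense();print(s["position"],s["tool_rot"],s["clock"],s["opening"])
E
```

```text
top 382.74707256565415 [0.39163108 0.2273637  0.9642684 ] [[-0.18, -0.98, -0.0], [-0.96, 0.17, -0.22], [0.22, -0.04, -0.97]]
side 430.34901395764604 [ 0.33822345 -0.55509151  0.45647996] [[0.94, -0.33, -0.01], [-0.15, -0.4, -0.91], [0.29, 0.86, -0.42]]
[0.13526936 0.50686766 0.20658716] [ 0.20360517  1.56126938 -0.20586407] 0.1 0.9980233325266791
```

View pics/top0.png

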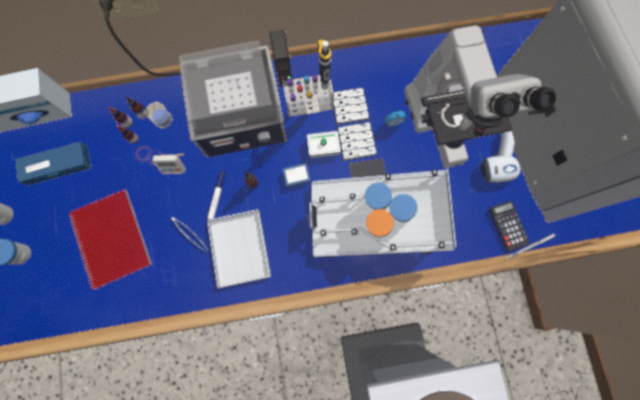

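View pics/side0.png

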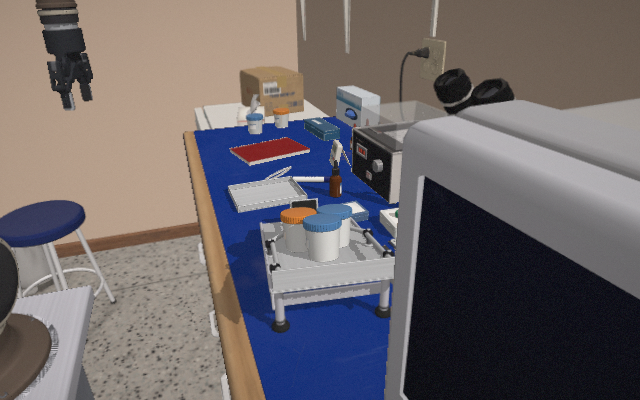

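The top view shows the chute at (310-455, 172-255), with downhill to the left (world +y). The orange cap is at (380,222), the wedged blue at (378,195), the third blue at (403,208) and the tray at (239,248). The side view agrees. Next I segment the caps and fit the throat pose.

```bash
cat > fit.py <<'E'
from h import *
from scipy.optimize import least_squares
a=cv2.imread("pics/top0.png")
cv2.imwrite("pics/crop0.png",cv2.resize(a[160:300,190:460],None,fx=2.95,fy=2.95,interpolation=cv2.INTER_CUBIC))
hsv=cv2.cvtColor(a,cv2.COLOR_BGR2HSV)
def blobs(lo,hi):
    m=cv2.inRange(hsv,lo,hi); n,l,s,c=cv2.connectedComponentsWithStats(m)
    return [(c[i].round(1).tolist(),s[i].tolist()) for i in range(1,n) if s[i,4]>100 and 300<c[i][0]<460 and 160<c[i][1]<260]
print(hsv[195,378],hsv[208,403],hsv[222,380],hsv[265,300])
print(blobs((5,120,120),(22,255,255)));print(blobs((95,80,120),(115,200,255)))
print("tcp",proj("top",[0.135,0.507,0.2]),"base",proj("top",[0,0,0.]))
E
python3 fit.py
```

```text
[106 116 195] [106 116 197] [ 13 162 228] [114 171 152]
[([379.5, 222.4], [367, 210, 26, 26, 545])]
[([390.8, 201.4], [365, 183, 52, 38, 1083])]
tcp [[192.22135701 460.76918337]] base [[449.79321988 443.97246577]]
```

View pics/crop0.png

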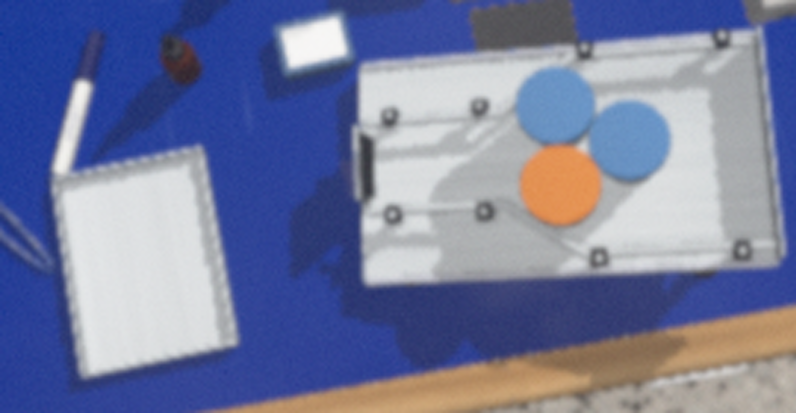

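The crop confirms the layout. Cap centres (full picture) are blue (378.1,195.6), blue2 (403.2,207.5) and orange (379.7,222.5). The tray rim corners are also clear.

```bash
cat > fit2.py <<'E'
from h import *
from scipy.optimize import least_squares
c=lambda u,v:(190+u/2.95-.3,160+v/2.95-.3)
caps=np.array([(378.1,195.6),(403.2,207.5),(379.5,222.4)])
cor=np.array([c(361,63),c(364,285),c(783,265),c(762,30)])
A=np.radians(12)
def pose(p):
    x,y,yaw,s=p   # chute origin and throat's distance down slope
    Rz=cv2.Rodrigues(np.array([0,0,yaw]))[0]; Rx=cv2.Rodrigues(np.array([-A,0,0]))[0]
    return np.array([x,y,.058]),Rz@Rx,s
def W(p,X): # X in slide frame rel to throat
    o,R,s=pose(p); return o+(np.array(X)+[0,s,0])@R.T
def res(p):
    s=p[3]
    r1=proj("top",W(p,[[.031,-.049,.064],[0,-.1027,.064],[-.031,-.049,.064]]))-caps
    r2=proj("top",W(p,[[.093,.165-s,0],[-.093,.165-s,0],[-.093,-.165-s,0],[.093,-.165-s,0]]))-cor
    return np.r_[r1.ravel()*2,r2.ravel()*.5]
f=least_squares(res,[.45,0.1,0.0,.05],x_scale=.01)
P=f.x
if __name__=="__main__":
    print(P,np.degrees(P[2]),f.fun.round(1))
    print("R",pose(P)[1].round(3).tolist())
    for n,X in dict(throat=[0,0,0],stop=[0,.076,.032],queue=[0,.014,.032],blue=[.031,-.049,.032],blue2=[0,-.1027,.032],orange=[-.031,-.049,.032]).items(): print(n,W(P,X).round(4),proj("side",W(P,X)).round(0))
    tr=[(52,178),(202,147),(237,345),(83,377)]
    T=np.array([atz("top",c(*q),.016) for q in tr]); print(T.round(3),T.mean(0), [np.linalg.norm(T[i]-T[i-1]).round(3) for i in range(4)])
    for q in [(310,43),(175,45)]: print(atz("top",c(*q),.02 if q[0]>200 else .09))
    print("marker",atz("top",c(100,35),0.01),atz("top",c(60,172),.01))
E
python3 fit2.py
```

```text
[ 0.53876576  0.05700721 -0.15517129  0.0470614 ] -8.890659775709956 [-0.1 -0.2 -0.1 -0.3  0.2  0.2  0.1  0.6  0.3 -0.4 -0.   0.2 -0.3  0.8]
R [[0.988, 0.151, 0.032], [-0.155, 0.966, 0.205], [0.0, -0.208, 0.978]]
throat [0.5459 0.1025 0.0482] [[312. 236.]]
stop [0.5584 0.1825 0.0637] [[306. 209.]]
queue [0.549  0.1226 0.0766] [[310. 218.]]
blue [0.5701 0.0569 0.0897] [[333. 226.]]
blue2 [0.5314 0.0098 0.1009] [[321. 237.]]
orange [0.5089 0.0665 0.0897] [[298. 229.]]
[[0.607 0.479 0.016]
 [0.611 0.349 0.016]
 [0.441 0.344 0.016]
 [0.437 0.473 0.016]] [0.52411739 0.41135871 0.016     ] [np.float64(0.17), np.float64(0.13), np.float64(0.17), np.float64(0.129)]
[0.68538924 0.24290092 0.02      ]
[0.68122562 0.34940323 0.09      ]
marker [0.72861087 0.42470934 0.01      ] [0.61237247 0.4734803  0.01      ]
```

The fit is very consistent: residuals are below 0.5 px, and the tray sides come out at 170 and 130. Next I work out the first move: fingers shut, tool normal to the slide, just downhill of the blue cup.

```bash
cat > g.py <<'E'
from fit2 import *
from scipy.spatial.transform import Rotation as Ro
Rs=pose(P)[1]
def R_tool(n,yax):
    x=-n; y=yax-(yax@n)*n; y/=np.linalg.norm(y); return np.stack([x,y,np.cross(x,y)],1)
def delta(target,Rt,say=""):
    s=manip.sense(); R0=Ro.from_rotvec(s["tool_rot"])
    d=(Ro.from_matrix(Rt)*R0.inv()).as_rotvec(degrees=True)
    print(say,"shift cm",((target-s["position"])*100).round(2),"turn deg",d.round(1))
def slide(X,sg=1,**k): delta(W(P,X),R_tool(Rs[:,2],sg*Rs[:,0]),str(X))
def inslide():
    s=manip.sense(); o,R,q=pose(P); return (R.T@(s["position"]-o)-[0,q,0]).round(4), s
E
python3 - <<'E'
from g import *
print(Ro.from_rotvec(manip.sense()["tool_rot"]).as_matrix().round(3))
slide([.040,.0,.10]);slide([.040,.0,.10],-1)
for y in(0,-.02,-.045):print(W(P,[.04,y,.036]).round(4))
print("uphill cm/10mm",-Rs[:,1].round(3))
E
```

```text
[[-0.     0.258  0.966]
 [-0.001  0.966 -0.258]
 [-1.    -0.001  0.   ]]
[0.04, 0.0, 0.1] shift cm [ 45.33 -39.    -6.06] turn deg [-11.   -7.2 -83.6]
[0.04, 0.0, 0.1] shift cm [ 45.33 -39.    -6.06] turn deg [-7.3 11.4 95.7]
[0.5866 0.1037 0.0834]
[0.5835 0.0844 0.0876]
[0.5798 0.0602 0.0928]
uphill cm/10mm [-0.151 -0.966  0.208]
```

```bash
python3 -m inch '[[[4.5,-3.9,0,-1.1,-0.7,-8.4],[4.5,-3.9,0,-1.1,-0.7,-8.4],[4.5,-3.9,0,-1.1,-0.7,-8.4],[4.5,-3.9,0,-1.1,-0.7,-8.4],[4.5,-3.9,0,-1.1,-0.7,-8.4],[4.5,-3.9,0,-1.1,-0.7,-8.4],[4.5,-3.9,0,-1.1,-0.7,-8.4],[4.5,-3.9,0,-1.1,-0.7,-8.4],[4.5,-3.9,-1,-1.1,-0.7,-8.4],[4.5,-3.9,-1,-1.1,-0.7,-8.4]]]' -1 30
python3 - <<'E'
from g import *
slide([.040,.002,.034])
E
```

```text
clock: 1.35
position: [0.5866, 0.1158, 0.1868]
tool_rot: [1.162, 0.984, -1.434]
wrist_force: [0.5, -0.1, -0.1]
opening: 0.001
[0.04, 0.002, 0.034] shift cm [  0.02  -1.05 -10.57] turn deg [-0.1 -0.1  0.7]
```

```bash
python3 -m inch '[[[0,-0.2,-3,0,0,0.6],[0,-0.2,-3,0,0,0],[0,-0.3,-2.5,0,0,0],[0,-0.3,-2,0,0,0],[0,0,0,0,0,0]]]'
python3 - <<'E'
from g import *
print(inslide()[0])
a=shot("top","t1")[160:270,290:470];b=shot("side","s1")[150:330,210:410]
cv2.imwrite("pics/v1.png",np.hstack([cv2.resize(a,(589,360)),cv2.resize(b,(211*0+200,180)).repeat(2,0)])[:,:,::-1] if 0 else cv2.resize(a,None,fx=4,fy=4,interpolation=2)[:,:,::-1])
E
```

```text
clock: 1.98
position: [0.5839, 0.1067, 0.0803]
tool_rot: [1.149, 0.993, -1.425]
wrist_force: [0.4, 0.0, -0.3]
opening: 0.0
[0.0369 0.0031 0.0335]
```

View pics/v1.png

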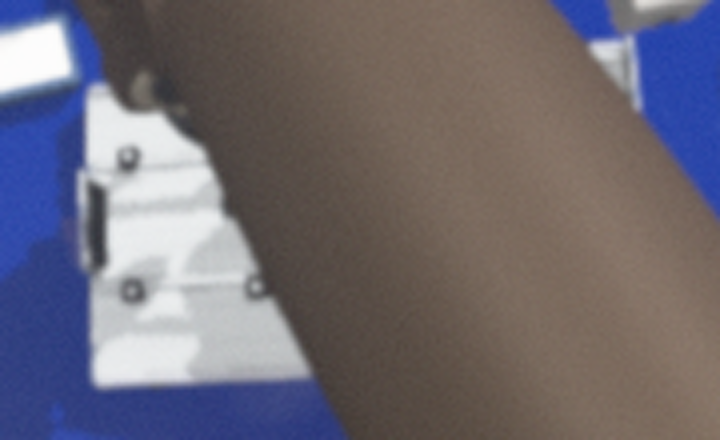

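The arm hides the cups from the top camera, so I'll use the side and wrist views. I push slowly uphill, about 33 mm.

```bash
python3 -m inch '[[[0.24,-0.4,0.08,0,0,0],[-0.06,-0.4,0.085,0,0,0],[-0.06,-0.4,0.085,0,0,0],[-0.06,-0.4,0.085,0,0,0],[-0.06,-0.4,0.085,0,0,0],[-0.06,-0.4,0.085,0,0,0],[-0.06,-0.4,0.085,0,0,0],[-0.06,-0.4,0.085,0,0,0],[-0.06,-0.4,0.085,0,0,0]]]'
python3 - <<'E'
from g import *
print(inslide()[0])
b=shot("side","s2")[150:330,210:410];w=shot("wrist","w2")
cv2.imwrite("pics/v2.png",np.hstack([cv2.resize(b,(400,360),interpolation=2),cv2.resize(w,(400,250)) if 0 else np.vstack([cv2.resize(w,(400,250)),np.zeros((110,400,3),np.uint8)])])[:,:,::-1])
E
```

```text
clock: 3.2
position: [0.5829, 0.0709, 0.0899]
tool_rot: [1.152, 0.991, -1.422]
wrist_force: [0.1, -0.3, 0.0]
opening: 0.002
[ 0.0415 -0.0336  0.0355]
```

View pics/v2.png

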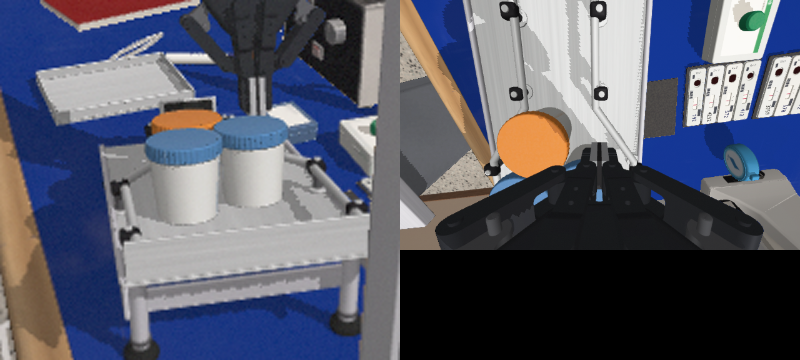

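Blue is pushed back and blue2 has moved to the left side. The orange cup still sits in the funnel (wrist view at about (535,145)). I'll push further.

```bash
python3 -m inch '[[[-0.06,-0.4,0.085,0,0,0],[-0.06,-0.4,0.085,0,0,0],[-0.06,-0.4,0.085,0,0,0],[-0.06,-0.4,0.085,0,0,0],[-0.06,-0.4,0.085,0,0,0],[0,0,0,0,0,0],[0,0,0,0,0,0]]]'
cat > look.py <<'E'
import sys
from g import *
n=sys.argv[1]
print(inslide()[0])
b=shot("side","s"+n)[150:330,210:410];w=shot("wrist","w"+n)
cv2.imwrite(f"pics/v{n}.png",np.hstack([cv2.resize(b,(400,360),interpolation=2),np.vstack([cv2.resize(w,(400,250)),np.zeros((110,400,3),np.uint8)])])[:,:,::-1])
E
python3 look.py 3
```

```text
clock: 4.18
position: [0.58, 0.0512, 0.0942]
tool_rot: [1.152, 0.991, -1.422]
wrist_force: [0.3, 0.5, 0.1]
opening: 0.003
[ 0.0416 -0.0539  0.0355]
```

View pics/v3.png

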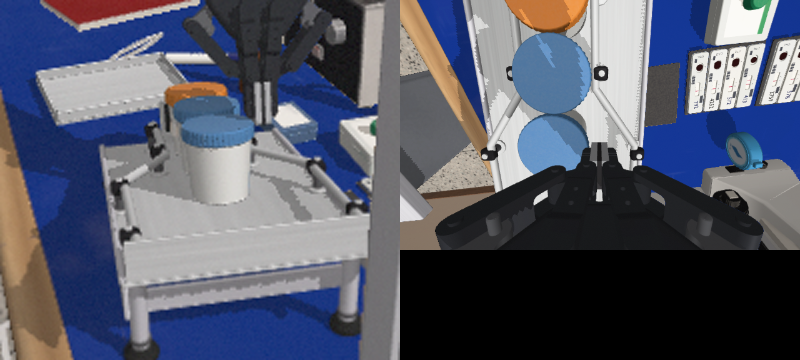

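The orange cup is at the stop, with blue2 and then blue queued behind it. I retract along the slide normal, opening once clear, and then align over the orange cup.

```bash
python3 -m inch '[[[0.1,0.5,2.5,0,0,0],[0.1,0.5,2.5,0,0,0],[0.1,0.6,2.5,0,0,0]]]'
python3 - <<'E'
from g import *
slide([0,.076,.115]); slide([0,.076,.036])
E
```

```text
clock: 4.65
position: [0.5829, 0.0674, 0.1698]
tool_rot: [1.152, 0.992, -1.422]
wrist_force: [1.0, 0.3, 0.4]
opening: 0.0
[0, 0.076, 0.115] shift cm [-2.19 13.21 -2.49] turn deg [-0.1 -0.1 -0.2]
[0, 0.076, 0.036] shift cm [ -2.44  11.59 -10.22] turn deg [-0.1 -0.1 -0.2]
```

```bash
python3 -m inch '[[[-0.5,3.3,-0.5,0,0,0],[-0.5,3.3,-0.6,0,0,0],[-0.6,3.3,-0.7,0,0,0],[-0.6,3.3,-0.7,0,0,0],[0,0,0,0,0,0],[0,0,0,0,0,0]]]' 1
python3 - <<'E'
from g import *
print(inslide()[0]); s=manip.sense(); w=shot("wrist","w4")
c,K,D=cam("wrist"); T=np.eye(4);T[:3,:3]=Ro.from_rotvec(s["tool_rot"]).as_matrix();T[:3,3]=s["position"]
M=np.linalg.inv(T@np.array(c["tool_from_camera"]))
pr=lambda X:cv2.projectPoints((np.array(X)@M[:3,:3].T+M[:3,3]).reshape(-1,1,3),np.zeros(3),np.zeros(3),K,D)[0][:,0]
th=np.linspace(0,6.28,60)
w=w[:,:,::-1].copy()
for y in(.076,.014,-.048):
    p=pr(W(P,np.stack([.031*np.cos(th),y+.031*np.sin(th),.064+0*th],1)))
    cv2.polylines(w,[p.round().astype(int)],True,(0,0,255),1)
cv2.imwrite("pics/v4.png",w); slide([0,.076,.036])
E
```

```text
clock: 5.4
position: [0.561, 0.1991, 0.1442]
tool_rot: [1.151, 0.991, -1.422]
wrist_force: [-0.1, 0.2, 0.4]
opening: 1.001
[0.     0.0757 0.1142]
[0, 0.076, 0.036] shift cm [-0.26 -1.54 -7.67] turn deg [-0.1 -0.1 -0.2]
```

View pics/v4.png

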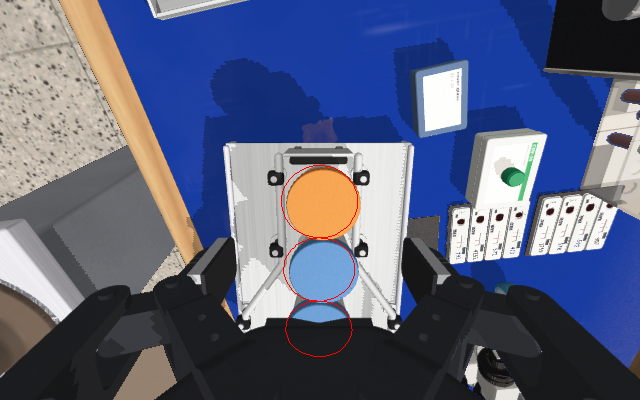

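The overlay agrees with the image to about 2 mm: orange is at the stop and both blues are in the lane. I descend and grip.

```bash
python3 -m inch '[[[0,-0.5,-2.5,0,0,0],[0,-0.5,-2.5,0,0,0],[-0.1,-0.5,-2.5,0,0,0],[0,0,0,0,0,0]]]' 1 && python3 -m inch '[[[0,0,0,0,0,0],[0,0,0,0,0,0],[0,0,0,0,0,0],[0,0,0,0,0,0],[0,0,0,0,0,0],[0,0,0,0,0,0]]]' -1 30
python3 -c "
from g import *
print(inslide()[0])"
```

```text
clock: 5.95
position: [0.5589, 0.1825, 0.0679]
tool_rot: [1.15, 0.992, -1.426]
wrist_force: [0.4, -0.4, 0.5]
opening: 1.002
clock: 6.7
position: [0.5631, 0.1862, 0.0741]
tool_rot: [1.16, 0.989, -1.413]
wrist_force: [0.6, 4.4, 18.8]
opening: -0.002
[0.004  0.0782 0.0431]
```

The fingers shut completely, so the grasp missed. I'll look.

```bash
python3 look.py 5
```

```text
[0.004  0.0782 0.0431]
```

View pics/v5.png

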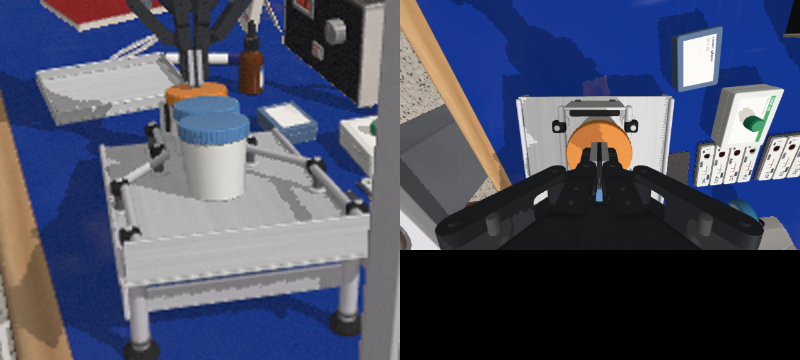

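Run:
```python
from g import *
s=manip.sense();X=s["position"];print(s["wrist_force"],s["clock"])
print("side tcp",proj("side",X),"cap top",proj("side",W(P,[0,.076,.064])), "off 20mm higher",proj("side",X+.02*Rs[:,2]))
c,K,D=cam("wrist"); T=np.eye(4);T[:3,:3]=Ro.from_rotvec(s["tool_rot"]).as_matrix();T[:3,3]=X
M=np.linalg.inv(T@np.array(c["tool_from_camera"]));print(np.array(c["tool_from_camera"]).round(3).tolist())
pr=lambda X:cv2.projectPoints((np.array(X)@M[:3,:3].T+M[:3,3]).reshape(-1,1,3),np.zeros(3),np.zeros(3),K,D)[0][:,0]
w=cv2.imread("pics/w5.png");b=cv2.imread("pics/s5.png")
p=pr(W(P,[[0,.076,.064],[0,.076,.043]]));print("wrist tcp",pr(X.reshape(1,3)),p)
th=np.linspace(0,6.28,60)
for dz,col in((0,(0,0,255)),(-.02,(0,255,0))):
  q=W(P,np.stack([.031*np.cos(th),.076+.031*np.sin(th),.064+dz+0*th],1))
  cv2.polylines(w,[pr(q).round().astype(int)],True,col,1)
  cv2.polylines(b,[(proj("side",q)).round().astype(int)],True,col,1)
cv2.circle(w,tuple(pr(X.reshape(1,3))[0].round().astype(int)),2,(255,0,255),-1)
cv2.circle(b,tuple(proj("side",X)[0].round().astype(int)),1,(255,0,255),-1)
cv2.imwrite("pics/v6.png",np.hstack([cv2.resize(b[150:290,260:360],(400,560),interpolation=2),cv2.resize(w[120:330,225:375],(400,560),interpolation=2)]))
```

```text
[ 0.22530325  3.02730831 17.86272181] 6.8
side tcp [[307.28019264 203.4040624 ]] cap top [[304.83735228 193.65691698]] off 20mm higher [[306.71478237 193.70965593]]
[[0.002, -0.266, 0.964, -0.167], [1.0, 0.001, -0.002, -0.0], [-0.001, 0.964, 0.266, -0.067], [0.0, 0.0, 0.0, 1.0]]
wrist tcp [[319.09106379 225.70400524]] [[312.32334579 242.65444017]
 [312.83747593 228.77669873]]
```

View pics/v6.png

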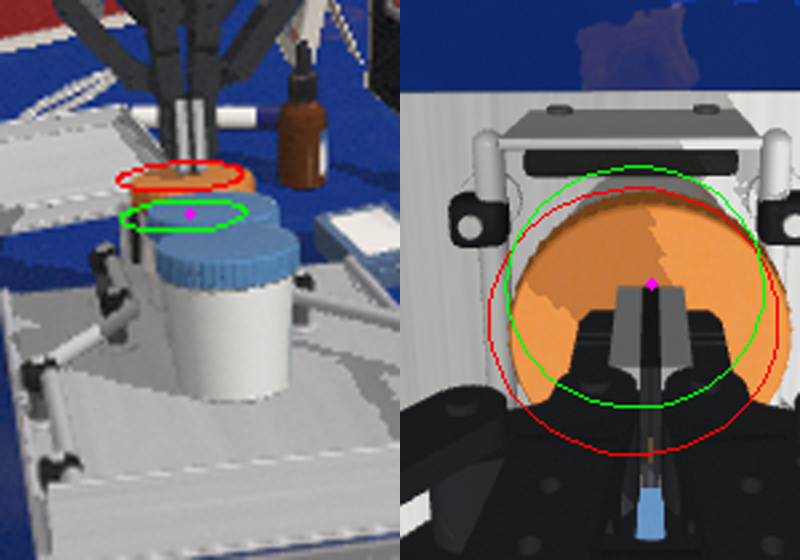

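The side view shows the fingertips resting on the cap top while the reported TCP is about 20 mm lower. The wrist overlay at v4 was also about 7 % too large, which points the same way. I'll lift and check the reported TCP against the images in free air.

```bash
python3 -m inch '[[[0.1,0.4,2,0,0,0],[0.1,0.6,3,0,0,0],[0.1,0.6,3,0,0,0],[0,0,0,0,0,0],[0,0,0,0,0,0]]]'
python3 - <<'E'
from g import *
print("start tcp side",proj("side",[.1353,.5069,.2066]))
s=manip.sense();X=s["position"];print(inslide()[0],s["wrist_force"])
b0=cv2.imread("pics/side0.png");p0=proj("side",[.1353,.5069,.2066])[0].round().astype(int)
b=shot("side","s7")[:,:,::-1].copy();w=shot("wrist","w7")[:,:,::-1].copy()
c,K,D=cam("wrist"); T=np.eye(4);T[:3,:3]=Ro.from_rotvec(s["tool_rot"]).as_matrix();T[:3,3]=X
M=np.linalg.inv(T@np.array(c["tool_from_camera"]))
pr=lambda X:cv2.projectPoints((np.array(X)@M[:3,:3].T+M[:3,3]).reshape(-1,1,3),np.zeros(3),np.zeros(3),K,D)[0][:,0].round().astype(int)
for im,f in((b,lambda q:proj("side",q).round().astype(int)),(w,pr)):
    for k,col in((0,(255,0,255)),(.02,(0,255,0))): cv2.circle(im,tuple(map(int,f((X+k*Rs[:,2]).reshape(1,3))[0])),1,col,-1)
    th=np.linspace(0,6.28,60)
    cv2.polylines(im,[f(W(P,np.stack([.031*np.cos(th),.076+.031*np.sin(th),.064+0*th],1)))],True,(0,0,255),1)
cv2.circle(b0,tuple(map(int,p0)),1,(255,0,255),-1)
cv2.imwrite("pics/v7.png",np.hstack([cv2.resize(b0[60:140,30:110],(240,240),interpolation=2),cv2.resize(b[140:220,265:345],(240,240),interpolation=2),cv2.resize(w[120:280,240:400],(240,240),interpolation=2)]))
E
```

```text
clock: 7.42
position: [0.5629, 0.2004, 0.1489]
tool_rot: [1.152, 0.992, -1.422]
wrist_force: [0.1, -0.8, -0.2]
opening: 0.003
start tcp side [[ 82.35125707 121.26626419]]
[0.0017 0.0762 0.1191] [ 0.07582394 -0.80907048 -0.22615308]
```

View pics/v7.png

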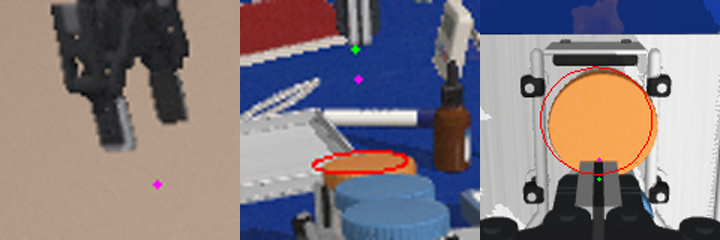

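The offset is confirmed in free air: the true tips are about 21-23 mm behind the reported TCP, and contact on the 64 mm cap at a reported 43 mm gives the same. I re-aim with that correction to a reported height of 9 mm above the slide.

```bash
python3 -m inch '[[[0,0,0,0,0,0],[-0.05,-0.35,-1.7,0,0,0],[-0.05,-0.35,-1.7,0,0,0],[-0.05,-0.4,-1.9,0,0,0],[-0.05,-0.4,-1.9,0,0,0],[-0.05,-0.4,-1.8,0,0,0],[-0.1,-0.36,-1.75,0,0,0],[0,0,0,0,0,0]]]' 1 && python3 -m inch '[[[0,0,0,0,0,0],[0,0,0,0,0,0],[0,0,0,0,0,0],[0,0,0,0,0,0],[0,0,0,0,0,0]]]' -1 30
python3 -c "
from g import *
print(inslide()[0])"
```

```text
clock: 8.52
position: [0.5581, 0.1768, 0.0399]
tool_rot: [1.149, 0.992, -1.425]
wrist_force: [0.2, -0.2, 0.4]
opening: 0.999
clock: 9.15
position: [0.5601, 0.1779, 0.0426]
tool_rot: [1.153, 0.991, -1.42]
wrist_force: [0.1, 1.7, 6.7]
opening: 0.715
[0.0024 0.0762 0.0105]
```

Gripped: opening 0.715 is about 61 mm, the cap. I lift along the normal.

```bash
python3 -m inch '[[[0.1,0.5,2.3,0,0,0],[0.13,0.84,4,0,0,0],[0.13,0.84,4,0,0,0],[0.13,0.6,3,0,0,0],[0,0,0,0,0,0]]]'
python3 - <<'E'
from g import *
print(inslide()[0])
s=manip.sense()
delta(np.array([.524,.411,.0145]),R_tool(np.array([0,0,1.]),Rs[:,0]),"tray")
E
python3 look.py 8
```

```text
clock: 9.78
position: [0.5655, 0.2064, 0.1769]
tool_rot: [1.156, 0.991, -1.418]
wrist_force: [-1.0, -0.6, -0.9]
opening: 0.713
[0.0034 0.0766 0.1478]
tray shift cm [ -4.15  20.46 -16.24] turn deg [11.6 -1.7 -0.2]
[0.0034 0.0766 0.1478]
```

View pics/v8.png

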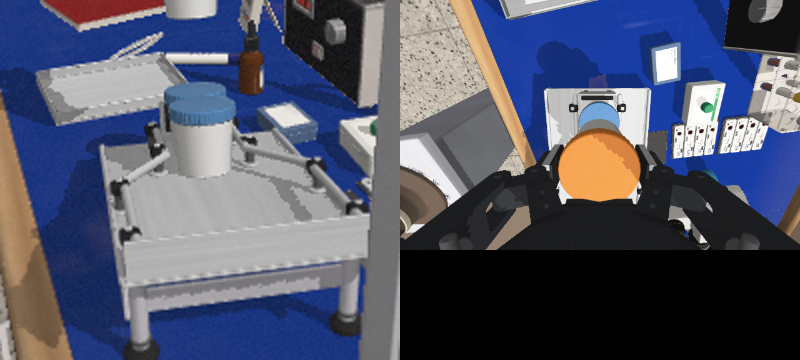

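The orange cup is held and the blues have slid down. I move over the tray, untilting on the way, and descend most of the distance.

```bash
python3 -m inch '[[[-0.8,4.1,0,2.3,-0.3,0],[-0.8,4.1,0,2.3,-0.3,0],[-0.8,4.1,0,2.3,-0.3,0],[-0.85,4.1,-2,2.3,-0.4,0],[-0.85,4.1,-3,2.4,-0.4,0],[0,0,-3.5,0,0,0],[0,0,-3.5,0,0,0],[0,0,-2,0,0,0],[0,0,0,0,0,0],[0,0,0,0,0,0]]]'
python3 - <<'E'
from g import *
delta(np.array([.524,.411,.0145]),R_tool(np.array([0,0,1.]),Rs[:,0]),"tray")
E
python3 look.py 9
```

```text
clock: 11.12
position: [0.5234, 0.4102, 0.0347]
tool_rot: [1.316, 1.134, -1.323]
wrist_force: [-0.0, -1.1, -0.5]
opening: 0.713
tray shift cm [ 0.06  0.08 -2.02] turn deg [ 0.2 -0.2 -0.2]
[-0.0698  0.2968  0.0493]
```

View pics/v9.png

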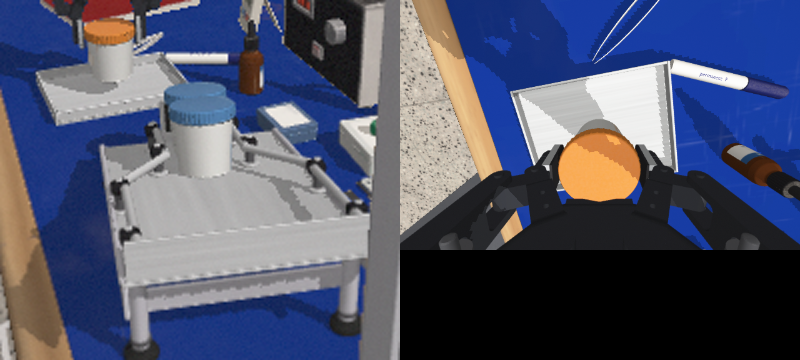

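The cup is upright over the tray, about 2 cm up. I lower it gently.

```bash
python3 -m inch '[[[0,0,-0.7,0,0,0],[0,0,-0.6,0,0,0],[0,0,-0.3,0,0,0],[0,0,0,0,0,0]]]'; python3 -m inch '[[[0,0,-0.2,0,0,0],[0,0,-0.15,0,0,0],[0,0,0,0,0,0]]]'
```

```text
clock: 11.72
position: [0.5231, 0.4102, 0.0182]
tool_rot: [1.315, 1.134, -1.324]
wrist_force: [0.2, -0.7, -0.1]
opening: 0.713
clock: 12.1
position: [0.5233, 0.4104, 0.0151]
tool_rot: [1.316, 1.134, -1.323]
wrist_force: [0.0, -0.7, -0.3]
opening: 0.71
```

```bash
python3 -m inch '[[[0,0,-0.1,0,0,0],[0,0,-0.1,0,0,0],[0,0,-0.1,0,0,0],[0,0,0,0,0,0]]]'
```

```text
clock: 12.6
position: [0.5238, 0.4107, 0.0132]
tool_rot: [1.317, 1.134, -1.322]
wrist_force: [-0.6, -0.2, 5.6]
opening: 0.714
```

Contact at the expected height (5.6 N). I release, rise, and back off towards the start so the top camera can see.

```bash
python3 -m inch '[[[0,0,0.1,0,0,0],[0,0,0,0,0,0],[0,0,0,0,0,0],[0,0,0,0,0,0],[0,0,1.5,0,0,0],[0,0,3,0,0,0],[0,0,5,0,0,0],[0,0,5,0,0,0],[0,0,3,0,0,0]]]' 1 && python3 -m inch '[[[-5,1,0,0,0,8],[-5,1,0,0,0,8],[-5,1,0,0,0,8],[-5,1,0,0,0,8],[-5,1,0,0,0,8],[-5,1,0,0,0,8],[-5,1,0,0,0,8],[0,0,0,0,0,0],[0,0,0,0,0,0]]]'
python3 - <<'E'
from g import *
a=shot("top","t10")[:,:,::-1].copy();b=shot("side","s10")[:,:,::-1].copy()
hsv=cv2.cvtColor(a,cv2.COLOR_BGR2HSV);n,l,st,c=cv2.connectedComponentsWithStats(cv2.inRange(hsv,(5,120,120),(22,255,255)))
i=[k for k in range(1,n) if st[k,4]>100 and 150<c[k][0]<350 and 180<c[k][1]<320]
print("orange cap",[atz("top",c[k],.067).round(4) for k in i])
th=np.linspace(0,6.28,60)
for y in(.076,.014):
  q=W(P,np.stack([.031*np.cos(th),y+.031*np.sin(th),.064+0*th],1))
  for im,m in((a,"top"),(b,"side")): cv2.polylines(im,[proj(m,q).round().astype(int)],True,(0,0,255),1)
cv2.imwrite("pics/v10.png",np.vstack([cv2.resize(a[150:300,190:460],(594,330),interpolation=2),cv2.resize(b[130:260,210:444],(594,330),interpolation=2)])[:600])
E
```

```text
clock: 13.72
position: [0.5239, 0.4109, 0.1927]
tool_rot: [1.32, 1.134, -1.319]
wrist_force: [-0.4, 0.3, -0.8]
opening: 0.999
clock: 14.85
position: [0.1735, 0.4806, 0.1891]
tool_rot: [0.58, 1.489, -0.584]
wrist_force: [-0.2, -0.1, 0.1]
opening: 0.998
orange cap [array([0.5234, 0.4077, 0.067 ])]
```

The viewer limit is reached, so I check the queue numerically.

Run:
```python
from g import *
a=cv2.imread("pics/t10.png");a0=cv2.imread("pics/top0.png")
hsv=cv2.cvtColor(a,cv2.COLOR_BGR2HSV);m=cv2.inRange(hsv,(95,80,120),(112,160,255))
r=np.zeros_like(m);r[165:262,300:462]=1;m*=r
m=cv2.morphologyEx(m,cv2.MORPH_OPEN,np.ones((5,5)))
ys,xs=np.nonzero(m);pts=np.stack([xs,ys],1).astype(np.float32)
pred=proj("top",W(P,[[0,.076,.064],[0,.014,.064]]))
_,lab,cen=cv2.kmeans(pts,2,None,(3,50,.1),5,cv2.KMEANS_PP_CENTERS)
print(len(pts),cen,pred)
o,R,s=pose(P)
for c in cen:
    O,d=ray("top",c); n=R[:,2]; X=O+d*(((o+n*.064-O)@n)/(d@n)); print("slide frame",(R.T@(X-o)-[0,s,0]).round(4))
d=cv2.absdiff(a,a0).max(2)
for n,X in dict(cover=[.685,.243,.02],drop=[.681,.349,.09],mk1=[.7286,.4247,.01],mk2=[.62,.47,.01]).items():
    u,v=proj("top",X)[0].astype(int);print(n,d[v-8:v+9,u-8:u+9].mean().round(1))
```

```text
1049 [[351.78287 210.57904]
 [325.35306 211.21565]] [[324.35786101 212.30490791]
 [350.98039869 210.63787741]]
slide frame [0.     0.0122 0.064 ]
slide frame [0.0024 0.0736 0.064 ]
cover 1.4
drop 3.4
mk1 3.6
mk2 2.7
```

```bash
python3 -c "
from bench import manip
print(manip.finish_job())"
```

```text
the job is handed in; nothing more can be done
None
```

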